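Stack the crane-wagon turret in its gluing jig and put its bogies away

TASK

Build up the model crane wagon's turret in the gluing jig: first the black pedestal body fully down and square in the pocket, then the brass spacer plate flat on it, then the red slewing disc, boss up and centred, flat on top. Put every bogie lying on the bench into the open stock drawer and slide the drawer fully shut. Leave the jars, glue, mug and van where they stand.

Things in the scene. Friction and masses are not known exactly. Their poses are not given: they have to be found in the camera images.
- jig: Aluminium gluing jig, fixed: plate 106 x 106 x 8 with four corner angles framing a 61 x 61 pocket; origin under the plate's centre, z up, x and y along the pocket's sides. Angles 6 thick, 10 long along each side from every corner (a 41 wide opening is left mid-side for a finger), straight to 44 above the pocket floor, then a blue flared lead-in to about 53 above the pocket floor.
- pocket (a point): Centre of the jig's pocket floor, 8 above the bench; axes as the jig's.
- pedestal: Crane pedestal, the turret's body, a black block with red side panels, 56 x 56 x 34 tall, about 120 g; origin at the centre of its underside, z up, x and y along its sides (any quarter turn fits).
- spacer: Brass spacer plate, 56 x 56 x 16 thick with a dark round spot on top, about 90 g; origin at the centre of its underside, z up, x and y along its sides (any quarter turn fits).
- disc: Red slewing disc, diameter 54 x 12 thick, with a brass boss, diameter 22, standing 18 up from its top centre (overall 30 tall), about 80 g; origin at the centre of the red disc's underside, z up. The boss is the natural grip.
- bogie0: Present or absent. Model bogie: two black side bars, a black cross beam with a brass pin, four red wheels (fixed) between the bars. 66 long (x) x 35 wide (y, over the bars) x 20 tall, 60 g; origin at the centre of its underside, z up. Bars: outer faces at y = +-17.5, z 6 to 20; easily pinched across the bars at mid-length.
- bogie1: Present or absent. Model bogie: two black side bars, a black cross beam with a brass pin, four red wheels (fixed) between the bars. 66 long (x) x 35 wide (y, over the bars) x 20 tall, 60 g; origin at the centre of its underside, z up. Bars: outer faces at y = +-17.5, z 6 to 20; easily pinched across the bars at mid-length.
- bogie2: Present or absent. Model bogie: two black side bars, a black cross beam with a brass pin, four red wheels (fixed) between the bars. 66 long (x) x 35 wide (y, over the bars) x 20 tall, 60 g; origin at the centre of its underside, z up. Bars: outer faces at y = +-17.5, z 6 to 20; easily pinched across the bars at mid-length.
- bogie3: Present or absent. Model bogie: two black side bars, a black cross beam with a brass pin, four red wheels (fixed) between the bars. 66 long (x) x 35 wide (y, over the bars) x 20 tall, 60 g; origin at the centre of its underside, z up. Bars: outer faces at y = +-17.5, z 6 to 20; easily pinched across the bars at mid-length.
- cabinet_drawer0 (a joint): Opening of the single drawer in the low wooden stock cabinet (220 deep, 220 wide, 70 tall, fixed): 0 = shut, about 0.142 to 0.149 at the start (m, limit 0.15). It slides with about 1 N of friction and light damping and stays where left.
- drawer_floor (a point): Point on the drawer's inner floor, midway across and 42 behind the inside of its front panel, 22 above the bench; x points into the cabinet (closing direction), y to its left, z up; moves with the drawer. Inside: x -42..133, y -89..89; side walls 26 high over the floor, front panel top 36 high, its outer face at x = -63. The cabinet (70 tall) covers what lies beyond x = opening - 0.048 m.
- cabinet_drawer0_handle (a point): Centre of the drawer's brass bar handle: bar of diameter 11 and 110 long across the drawer, 35 in front of the front panel, 39 above the bench; axes as drawer_floor.
- glue: Bystander: white glue bottle, diameter 38 x 95 tall, yellow label; origin under its centre.
- paint_red: Bystander: paint jar with red cap, diameter 34 x 42 tall; origin under its centre.
- paint_green: Bystander: paint jar with green cap, diameter 34 x 42 tall; origin under its centre.
- paint_black: Bystander: paint jar with black cap, diameter 34 x 42 tall; origin under its centre.
- van: Bystander: yellow model goods van with grey roof, 56 x 156 x 64 tall, long side along its y; origin under its centre.
- brush_mug: Bystander: blue mug, diameter 76 x 90 tall; origin under its centre.
There are look-alikes about, which are no part of the job. What is shaped like the jig but orange or pink is not meant.

How it is judged:
On the way, in this order (a step that is already met when the one before it is completed fails the run):
1. the pedestal body is seated squarely in the pocket and let go (horizontal distance between pedestal and pocket below 0.005 m and angle between pedestal's own z axis and vertical below 0.06 rad and z of pedestal in the frame of pocket between -0.003 and 0.003 m and (angle between the x axis of pedestal and the x axis of pocket, either way round below 0.12 rad or angle between the x axis of pedestal and the y axis of pocket, either way round below 0.12 rad) and contact force between the fingers and pedestal below 0.1 N), for 0.2 s.
2. the spacer lies squarely on the pedestal body in the pocket and is let go (horizontal distance between each of pedestal, spacer and pocket below 0.005 m and angle between each of pedestal, spacer's own z axis and vertical below 0.06 rad and z of pedestal in the frame of pocket between -0.003 and 0.003 m and (angle between the x axis of pedestal and the x axis of pocket, either way round below 0.12 rad or angle between the x axis of pedestal and the y axis of pocket, either way round below 0.12 rad) and z of spacer in the frame of pocket between 0.031 and 0.037 m and (angle between the x axis of spacer and the x axis of pocket, either way round below 0.12 rad or angle between the x axis of spacer and the y axis of pocket, either way round below 0.12 rad) and contact force between the fingers and spacer below 0.1 N), for 0.2 s.
3. the disc lies centred on the spacer and is let go (horizontal distance between each of pedestal, spacer and pocket below 0.005 m and angle between each of pedestal, spacer, disc's own z axis and vertical below 0.06 rad and z of pedestal in the frame of pocket between -0.003 and 0.003 m and (angle between the x axis of pedestal and the x axis of pocket, either way round below 0.12 rad or angle between the x axis of pedestal and the y axis of pocket, either way round below 0.12 rad) and z of spacer in the frame of pocket between 0.031 and 0.037 m and (angle between the x axis of spacer and the x axis of pocket, either way round below 0.12 rad or angle between the x axis of spacer and the y axis of pocket, either way round below 0.12 rad) and horizontal distance between disc and pocket below 0.006 m and z of disc in the frame of pocket between 0.047 and 0.053 m and contact force between the fingers and disc below 0.1 N), for 0.2 s.
At the end, for the whole second after the job is handed in: Body on the pocket floor, spacer on it, disc on the spacer: heights within 3 mm, level within 0.06 rad, centred within 5 mm (disc 6), body and spacer square within 0.12 rad; every bogie present inside the drawer; drawer shut to within 6 mm; all at rest (horizontal distance between each of pedestal, spacer and pocket below 0.005 m and angle between each of pedestal, spacer, disc's own z axis and vertical below 0.06 rad and z of pedestal in the frame of pocket between -0.003 and 0.003 m and (angle between the x axis of pedestal and the x axis of pocket, either way round below 0.12 rad or angle between the x axis of pedestal and the y axis of pocket, either way round below 0.12 rad) and z of spacer in the frame of pocket between 0.031 and 0.037 m and (angle between the x axis of spacer and the x axis of pocket, either way round below 0.12 rad or angle between the x axis of spacer and the y axis of pocket, either way round below 0.12 rad) and horizontal distance between disc and pocket below 0.006 m and z of disc in the frame of pocket between 0.047 and 0.053 m and x of bogie0 in the frame of drawer_floor between -0.045 and 0.135 m and y of bogie0 in the frame of drawer_floor between -0.09 and 0.09 m and z of bogie0 in the frame of drawer_floor between -0.005 and 0.03 m and x of bogie1 in the frame of drawer_floor between -0.045 and 0.135 m and y of bogie1 in the frame of drawer_floor between -0.09 and 0.09 m and z of bogie1 in the frame of drawer_floor between -0.005 and 0.03 m and x of bogie2 in the frame of drawer_floor between -0.045 and 0.135 m and y of bogie2 in the frame of drawer_floor between -0.09 and 0.09 m and z of bogie2 in the frame of drawer_floor between -0.005 and 0.03 m and x of bogie3 in the frame of drawer_floor between -0.045 and 0.135 m and y of bogie3 in the frame of drawer_floor between -0.09 and 0.09 m and z of bogie3 in the frame of drawer_floor between -0.005 and 0.03 m and value of joint cabinet_drawer0 below 0.006 m and linear speed of each of pedestal, spacer, disc, bogie0, bogie1, bogie2, bogie3 below 0.02 m/s); the robot touches nothing.
It fails at once if a bystander (glue, paint jar, van or mug) is moved more than 5 cm or knocked over (distance of any of glue, paint_red, paint_green, paint_black, van, brush_mug from where it was at the start of the episode above 0.05 m or angle between any of glue, paint_red, paint_green, paint_black, van, brush_mug's own z axis and vertical above 0.7 rad).
Of bogie0, bogie1, bogie2, bogie3 only 2 to 4 are there at a start; the rules pass over those that are not, and their reading is None.
At some moment in a run one of bogie0, bogie1, bogie2, bogie3 may be knocked a few centimetres aside while the robot is not near it.
Once in a run the grip may slacken for a moment while it holds something.
It also fails if it takes over 210 s, if anything falls off the work surface, if the arm or the gripper's body presses on something with over 40 N, if the wrist force passes 120 N, or if a joint passes its speed limit or range.

ROBOT

A 6-joint arm with a two-finger parallel gripper is mounted at the origin on the work surface. World frame = base frame: x ahead of the robot, y to its left, z up, the work surface at z = 0. Lengths are in m, angles in rad, forces in N, time in s.
With the tool pointing down it reaches from about 0.325 to 0.9 m from the base axis. Payload 6.1 kg.
Tool frame: the origin (TCP) lies at the very end of the fingers, on their centre line; the grasp point (between the pads) lies 19 mm behind it; z points along the fingers, y is the line along which they close (so a half turn about z gives the same grasp; the last joint's range is limited). The gripper opens to 87 mm and grips with 3 to 60 N. Pads are 19 mm wide; open, the fingers measure 117 mm over their backs; the gripper's body (75 mm by 190 mm) begins 51 mm behind the grasp point.
Start: joints at [0.983, 0.22, 1.526, -0, 1.395, -0.126], TCP at [0.278, 0.56, 0.223] pointing down, gripper open.
Joint ranges: [-2.98, 2.98], [-0.91, 2.08], [0.09, 2.57], [-1.24, 4.39], [0.2, 2.65], [-2.68, 2.68]. Speed limits (rad/s): [2.57, 2.57, 3.01, 3.14, 3.14, 3.14].

INTERFACE

Orientations are given as a unit quaternion [w, x, y, z].
In Python, from station import manip, eyes, nets gives the robot as it stands.
- The arm moves only by the tool play_rows, never from a script. Its argument "commands" is a list of rows, each an object with "hand": the opening, from -1 (shut) to 1 (fully open); "linear": the shift along the tool's x, y, z in cm, a list of three; "turn": the turn about the tool's z in rad. A call has 1 to 20 rows; each row is the pose to reach, as a shift and turn from the pose commanded when the call began, along the tool's axes at that moment; what a row does not reach only later rows make up. A row lasts 1/12 s, in which the tool goes at most 41.7 mm and 7.16 degrees, less where a joint would pass 70% of its speed; a pose out of reach is approached as far as the arm can. A call with a gripper value outside its range is refused whole. The fingers move at their own pace and stop on an object; the grip force is fixed at half the most. Time passes only in rows, so rows that repeat a pose let the fingers close. It gives the time, the measured TCP pose, the force, the opening and the grip force at its end, in the units of the state.
- manip.get_obs(): the state, without advancing time (a new reading comes with each control period).
- eyes.camera(name): name is "side" or "top"; returns the picture (480x640x3 uint8, red, green, blue); there is no depth.
- eyes.get_calibration(name): a dict with "camera_matrix" (3x3 intrinsics, pixels), "eye" and "rotation" of the camera in the world. Camera axes: x right, y down, z forward; pixel columns grow to the right and rows downward; lengths in m; the calibration is good to about 2 mm. A picture is of the moment at which its call begins. get_calibration takes no time and is no camera call.
- manip.hand_in(): hands the job in; it is judged then, once.
Trained networks look in the newest picture that a camera, given by its name, has taken for a name from the list of things; names that differ only in an ending like _2 or _b are one class to them, and where a whole thing is asked for, a point or a joint stands for the part that bears it (a point fixed in the world has none). Each returns a list of dicts, best first, with "p" (0 to 1); they miss things now and then, are a little off and sometimes report something else, mostly with a low value. They report only what shows in the picture. A call takes as long as a camera call. They do not tell look-alikes from the thing itself.
- nets.boxes_of(thing, camera): "point" ([column, row] in pixels, amid what is visible of it).
- nets.outline_of(thing, camera): "region" (480x640 bool, what is visible of it) and "point" ([column, row] in pixels, amid what is visible of it).
- nets.place_of(thing, camera): "point" ([column, row] in pixels: a listed point, or the origin of a listed thing).
The state is a dict: "clock": time; "joint_positions": joint angles; "dq": joint speeds; "joint_efforts": joint torques, N m; "tool_pos": TCP position; "eef_rot": TCP orientation; "contact_force": force on the tool from outside, world axes, zero at the start; "ft_torque": the same for the moment, N m; "width": finger opening in m; "gripper_force": force on a finger pad.
Only numpy, scipy, OpenCV 4.12 (cv2) and the standard library are available. Lean on these libraries where they do the work, as an engineer would, in place of code of your own. Each camera call takes 0.05 s, during which the arm holds its last target. There are 200 camera calls.

## Working session

There is one attempt and no reset: what is moved stays moved. The work goes in short steps, Python scripts to look and compute and a tool call to move; the robot and the scene stay as the last step left them, time stands still between calls to the robot, and variables do not carry over. Pictures are saved under pics/ and viewed, at most 17 in all, crops included, and the job is handed in when it is done.

Besides the shell and the picture viewer there is one more tool, called after ">>>" in YAML: its name, and indented under it one key for each argument. play_rows: Moves the arm, as the interface text tells. Its arguments: {"type":"object","properties":{"commands":{"type":"array"}},"required":["commands"]}

```bash
mkdir -p pics
cat > h.py <<'E'
import numpy as np, cv2
from station import manip, eyes, nets
def shot(cam,name=None,crop=None,scale=1):
    im=eyes.camera(cam)[:,:,::-1].copy()
    if name:
        c=im if crop is None else im[crop[1]:crop[3],crop[0]:crop[2]]
        cv2.imwrite('pics/'+name+'.png',cv2.resize(c,None,fx=scale,fy=scale,interpolation=cv2.INTER_CUBIC))
    return im
def ray(cam,px):
    k=eyes.get_calibration(cam);K=np.array(k['camera_matrix']);R=np.array(k['rotation'])
    return np.array(k['eye']),R@np.linalg.solve(K,[px[0],px[1],1])
def at(cam,px,z):
    e,d=ray(cam,px);return e+d*(z-e[2])/d[2]
def proj(cam,p):
    k=eyes.get_calibration(cam);K=np.array(k['camera_matrix']);R=np.array(k['rotation'])
    q=K@(R.T@(np.array(p)-np.array(k['eye'])));return q[:2]/q[2]
E
python3 - <<'E'
from h import *
shot('top','top1');shot('side','side1')
for c in('top','side'):
    k=eyes.get_calibration(c);print(c,k['eye'],np.array(k['rotation']).round(3).tolist(),np.array(k['camera_matrix'])[0])
for t in['jig','pocket','pedestal','spacer','disc','bogie0','drawer_floor','cabinet_drawer0_handle','glue','paint_red','van','brush_mug']:
    r=nets.place_of(t,'top')
    print(t,[(round(a['p'],2),np.round(a['point']).tolist(),at('top',a['point'],0).round(3)[:2].tolist()) for a in r if a['p']>.15])
print(manip.get_obs())
E
```

```text
top [ 0.42512467 -0.11005054  1.58487045] [-0.025, 0.708, -0.705, 0.018] [557.43343657   0.         318.29884859]
side [-0.07434494  0.45756831  0.58615631] [0.19, -0.352, 0.803, -0.441] [455.83637813   0.         319.95590808]Traceback (most recent call last):
  File "<stdin>", line 7, in <module>
  File "h.py", line 13, in at
    e,d=ray(cam,px);return e+d*(z-e[2])/d[2]
        ~~~^^^^^^^^
  File "h.py", line 11, in ray
    return np.array(k['eye']),R@np.linalg.solve(K,[px[0],px[1],1])
                              ~^~~~~~~~~~~~~~~~~~~~~~~~~~~~~~~~~~~
ValueError: matmul: Input operand 1 has a mismatch in its core dimension 0, with gufunc signature (n?,k),(k,m?)->(n?,m?) (size 3 is different from 4)
```

View pics/top1.png

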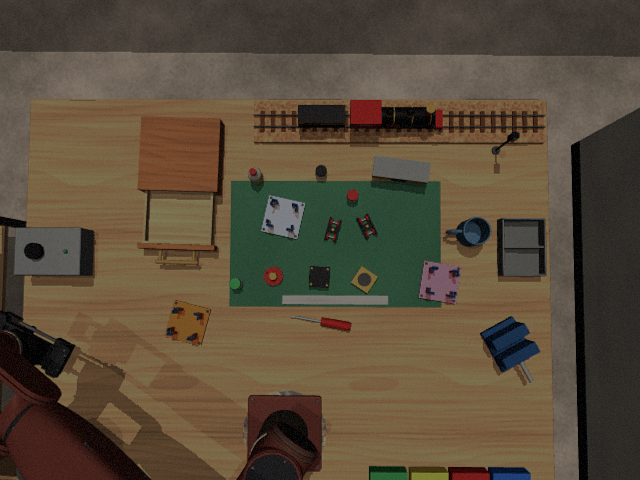

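View pics/side1.png

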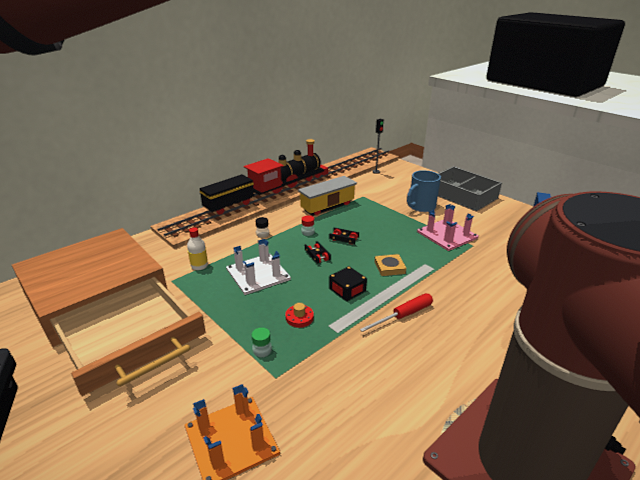

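The top view shows the arm at the left, the open drawer (178,240), a silver jig (284,217), and an orange jig (188,322) and pink jig (440,283), both look-alikes. It also shows the disc (273,276), pedestal (319,277), spacer (364,279) and bogies at (333,229) and (367,226). The rotation comes as a quaternion.

```bash
sed -i "s/R=np.array(k\['rotation'\])/R=RR.from_quat(k['rotation'],scalar_first=True).as_matrix()/; 1a from scipy.spatial.transform import Rotation as RR" h.py
python3 - <<'E'
from h import *
im=shot('top','top2',(215,150,455,330),3.3)
o=manip.get_obs();print(o['tool_pos'],o['eef_rot'],proj('top',o['tool_pos']),o['clock'])
for t in['jig','pocket','pedestal','spacer','disc','bogie0','drawer_floor','cabinet_drawer0_handle','glue','paint_red','van','brush_mug']:
    r=nets.place_of(t,'top')
    print(t,[(round(a['p'],2),np.round(a['point'],1).tolist(),at('top',a['point'],0).round(3)[:2].tolist()) for a in r if a['p']>.15])
E
```

```text
[0.27826383 0.55921837 0.22183379] [-2.20425320e-04  2.28836176e-01  9.73464757e-01 -5.68323998e-04] [ 49.29598283 338.20946764] 0.2
jig [(0.94, [283.3, 216.7], [0.603, 0.007]), (0.93, [188.8, 321.2], [0.304, 0.273]), (0.87, [440.3, 281.0], [0.421, -0.439])]
pocket [(0.96, [281.4, 216.9], [0.602, 0.013]), (0.95, [191.4, 321.3], [0.304, 0.265]), (0.88, [436.9, 280.8], [0.422, -0.429]), (0.5, [362.4, 225.7], [0.577, -0.219])]
pedestal [(0.77, [319.0, 275.9], [0.434, -0.096]), (0.43, [281.0, 218.5], [0.597, 0.014])]
spacer [(0.88, [364.7, 277.0], [0.431, -0.225]), (0.71, [350.0, 193.7], [0.669, -0.183])]
disc [(0.75, [274.0, 275.5], [0.435, 0.032]), (0.42, [365.1, 278.0], [0.429, -0.226])]
bogie0 [(0.63, [366.1, 225.2], [0.579, -0.229]), (0.53, [328.5, 232.6], [0.557, -0.122])]
drawer_floor [(0.73, [180.6, 227.4], [0.571, 0.301])]
cabinet_drawer0_handle [(0.8, [177.8, 263.3], [0.468, 0.307]), (0.41, [236.6, 280.8], [0.419, 0.139])]
glue [(0.46, [256.0, 178.0], [0.714, 0.087])]
paint_red [(0.69, [349.0, 195.1], [0.665, -0.18])]
van [(0.79, [401.7, 173.4], [0.728, -0.331])]
brush_mug [(0.86, [468.4, 235.1], [0.552, -0.52])]
```

View pics/top2.png

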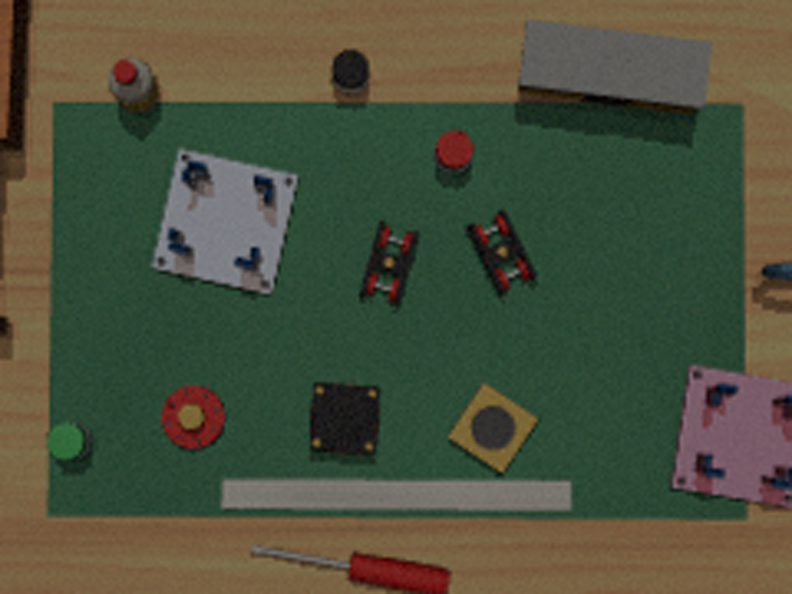

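Jig candidates: silver (284,217), orange (188,322) and pink (440,283). The bare-aluminium silver one fits the description, and the enlarged crop confirms it. The crop also shows pedestal, spacer and disc in a row, and two bogies. Next I measure with rectangles fitted to the nets' outlines.

```bash
cat >> h.py <<'E'
def rect(cam,mask,z):
    cs=max(cv2.findContours(mask.astype(np.uint8),cv2.RETR_EXTERNAL,cv2.CHAIN_APPROX_NONE)[0],key=cv2.contourArea)
    w=np.array([at(cam,p,z)[:2] for p in cs[:,0,:].astype(float)])*1000
    (c,s,a)=cv2.minAreaRect(w.astype(np.float32));return np.round(c,1),np.round(s,1),round(a,1)
def plan(x,y,z,phi):
    "phi deg: world direction of tool y (mod 180); prints linear cm & turn"
    o=manip.get_obs();R=RR.from_quat(o['eef_rot'],scalar_first=True).as_matrix()
    l=R.T@(np.array([x,y,z])-o['tool_pos'])*100
    cur=np.degrees(np.arctan2(R[1,1],R[0,1]));d=(cur-phi+90)%180-90
    print('cur',np.round(o['tool_pos'],4),round(cur,1),'-> linear',l.round(2).tolist(),'turn',round(np.radians(d),3),'q6',o['joint_positions'][5].round(2))
E
python3 - <<'E'
from h import *
im=shot('top')
for t,z in[('jig',.008),('pedestal',.034),('spacer',.016),('disc',.012),('bogie0',.02),('cabinet_drawer0_handle',.05)]:
    for r in nets.outline_of(t,'top'):
        if r['p']>.3: print(t,round(r['p'],2),np.round(r['point']),r['region'].sum(),*rect('top',r['region'],z))
g=im.astype(int)
m=(g.min(2)>95)&(g.max(2)-g.min(2)<40);m[:,:255]=0;m[:,312:]=0;m[:190]=0;m[245:]=0
print('jigmask',m.sum(),*rect('top',m,.008))
f=lambda p:np.array(p)/3.3+[215,150]-.35
def quad(n,P,z):
    w=np.array([at('top',f(p),z)[:2] for p in P])*1000;e=w-np.roll(w,1,0)
    print(n,w.mean(0).round(1),np.linalg.norm(e,axis=1).round(1),(np.degrees(np.arctan2(e[:,1],e[:,0]))%90).round(1), w.round().tolist())
quad('jig',[(181,150),(298,176),(272,294),(152,268)],.008)
quad('ped',[(314,382),(380,387),(376,456),(310,451)],.034)
quad('spa',[(487,384),(538,423),(502,473),(449,437)],.016)
quad('bA',[(378,223),(419,232),(401,305),(360,296)],.02)
quad('bB',[(466,228),(506,210),(537,279),(500,296)],.02)
print('disc',at('top',f((193,417)),.012),'boss',at('top',f((190,417)),.03))
# drawer corners at rim / handle ends (full image px)
for n,p,z in[('handleL',(157,262),.039),('handleR',(199,264),.039),('frontL',(138,247),.058),('frontR',(216,249),.058),('cabL',(139,191),.07),('cabR',(219,193),.07),('ref floor',(180.6,227.4),.022)]:
    print(n,at('top',p,z).round(4))
E
```

```text
jig 0.95 [283. 214.] 1349 [600.9   7.5] [105.2 105.3] 77.6
jig 0.76 [441. 280.] 1449 [ 418.6 -435.2] [107.9 106.5] 80.9
jig 0.7 [190. 322.] 1429 [301.6 274.2] [107.1 107.6] 75.1
jig 0.68 [365. 226.] 266 [ 575.6 -230.6] [63.3 36.9] 26.4
pedestal 0.68 [319. 277.] 387 [433.5 -95.8] [55.5 55.6] 0.2
pedestal 0.53 [364. 279.] 381 [ 424. -220.] [54.4 56.2] 56.5
spacer 0.84 [364. 278.] 418 [ 424.2 -220.9] [58.9 56.9] 56.5
disc 0.86 [272. 276.] 296 [433.1  34.1] [50.7 50.9] 0.3
disc 0.58 [175. 223.] 4494 [570.5 306.4] [227.7 209. ] 89.0
bogie0 0.78 [364. 228.] 260 [ 575.3 -230. ] [63.  37.8] 24.2
bogie0 0.71 [180. 222.] 4339 [569.3 303.8] [221.  206.5] 88.5
bogie0 0.71 [321. 172.] 140 [ 729.5 -101.5] [37.2 31.2] 0.2
bogie0 0.46 [329. 230.] 156 [ 565.9 -133.5] [33.5 58.3] 76.1
cabinet_drawer0_handle 0.87 [181. 220.] 4328 [567.7 296.4] [214.  204.6] 87.8
cabinet_drawer0_handle 0.5 [474. 232.] 903 [ 552.8 -514.5] [ 85.1 111.1] 33.8
jigmask 1084 [601.9   8.2] [104.7 105. ] 77.6
jig [601.1   7.4] [105.2 103.7 104.5 105.9] [76.8 77.6 78.  78. ] [[663.0, 47.0], [641.0, -55.0], [539.0, -33.0], [561.0, 71.0]]
ped [431.8 -96.4] [58.1 55.8 58.1 55.7] [87.  85.9 86.9 85.9] [[463.0, -70.0], [459.0, -126.0], [401.0, -123.0], [405.0, -67.0]]
spa [ 423.7 -223. ] [55.6 54.5 52.4 54.3] [54.4 52.7 54.2 56. ] [[462.0, -217.0], [429.0, -260.0], [387.0, -230.0], [417.0, -185.0]]
bA [ 564.1 -133.7] [64.4 35.9 64.4 35.8] [76.4 77.7 76.3 77.8] [[599.0, -124.0], [592.0, -159.0], [529.0, -144.0], [537.0, -109.0]]
bB [ 573.7 -229.8] [64.9 37.5 64.7 34.8] [26.5 24.5 24.  24.9] [[595.0, -199.0], [611.0, -233.0], [552.0, -259.0], [537.0, -228.0]]
disc [0.43303079 0.03371625 0.012     ] boss [0.43292942 0.0346075  0.03      ]
handleL [0.4704 0.355  0.039 ]
handleR [0.4653 0.2378 0.039 ]
frontL [0.511  0.4026 0.058 ]
frontR [0.5063 0.1874 0.058 ]
cabL [0.6644 0.3995 0.07  ]
cabR [0.6595 0.1792 0.07  ]
ref floor [0.5688 0.2954 0.022 ]
```

Run:
```python
from h import *
plan(.4325,-.096,.12,87)
```

```text
cur [0.2785 0.5595 0.2225] 63.5 -> linear [-43.0, -51.82, 10.25] turn -0.409 q6 -0.13
```

>>> play_rows:
  commands:
    - {"hand":1,"linear":[-21.5,-25.9,5],"turn":-0.2}
    - {"hand":1,"linear":[-43,-51.8,10.25],"turn":-0.409}
    - {"hand":1,"linear":[-43,-51.8,10.25],"turn":-0.409}
    - {"hand":1,"linear":[-43,-51.8,10.25],"turn":-0.409}
    - {"hand":1,"linear":[-43,-51.8,10.25],"turn":-0.409}
    - {"hand":1,"linear":[-43,-51.8,10.25],"turn":-0.409}
    - {"hand":1,"linear":[-43,-51.8,10.25],"turn":-0.409}
    - {"hand":1,"linear":[-43,-51.8,10.25],"turn":-0.409}
    - {"hand":1,"linear":[-43,-51.8,10.25],"turn":-0.409}
    - {"hand":1,"linear":[-43,-51.8,10.25],"turn":-0.409}
    - {"hand":1,"linear":[-43,-51.8,10.25],"turn":-0.409}
    - {"hand":1,"linear":[-43,-51.8,10.25],"turn":-0.409}
    - {"hand":1,"linear":[-43,-51.8,10.25],"turn":-0.409}
    - {"hand":1,"linear":[-43,-51.8,10.25],"turn":-0.409}
    - {"hand":1,"linear":[-43,-51.8,10.25],"turn":-0.409}
    - {"hand":1,"linear":[-43,-51.8,10.25],"turn":-0.409}
    - {"hand":1,"linear":[-43,-51.8,10.25],"turn":-0.409}
    - {"hand":1,"linear":[-43,-51.8,10.25],"turn":-0.409}
    - {"hand":1,"linear":[-43,-51.8,10.25],"turn":-0.409}
    - {"hand":1,"linear":[-43,-51.8,10.25],"turn":-0.409}

```text
clock: 2.82
tool_pos: [0.4324, -0.095, 0.12]
eef_rot: [-0.0, 0.026, 1.0, 0.0]
contact_force: [-1.1, 0.6, -0.6]
width: 0.0871
gripper_force: 0.0
```

Run:
```python
from h import *
plan(.4325,-.096,.008,87)
shot('side','side2',(200,180,440,360),3.3)
shot('top','top3')
```

```text
cur [ 0.4324 -0.095   0.12  ] 87.0 -> linear [-0.02, -0.11, 11.2] turn -0.0 q6 -1.91
```

View pics/side2.png

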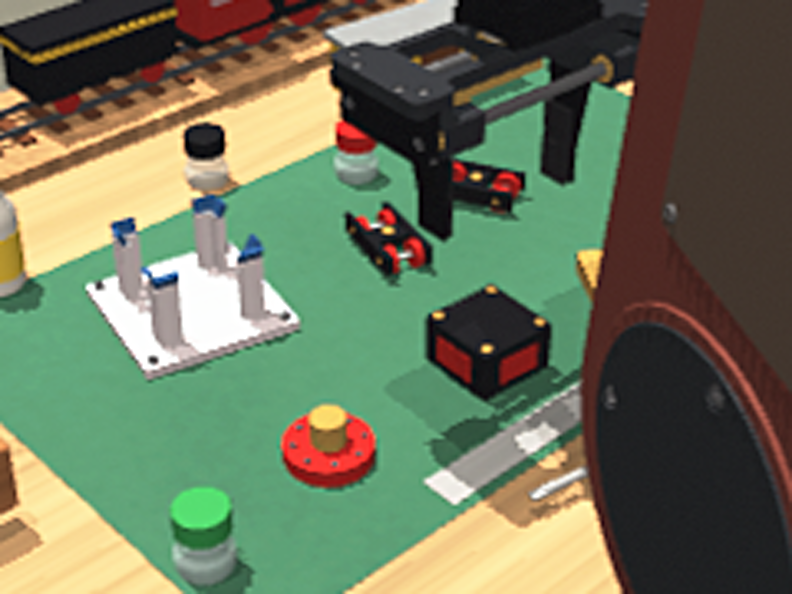

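View pics/top3.png

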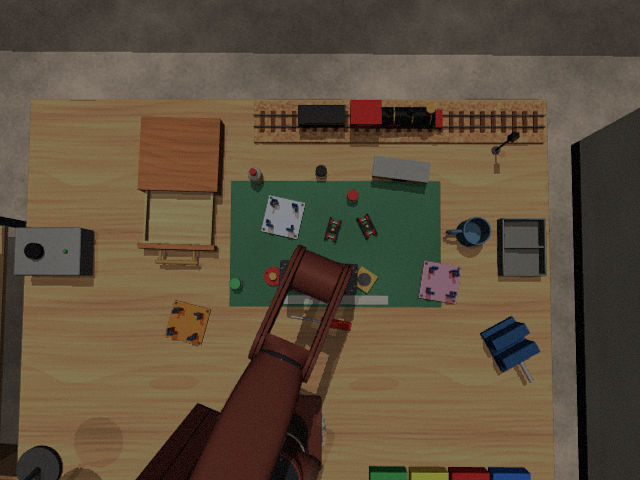

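Side view: the gripper hangs above the pedestal, with disc, jig and both bogies clear. Top view: nothing was hidden under the arm on the left, so there are just two bogies. I descend and grip.

>>> play_rows:
  commands:
    - {"hand":1,"linear":[0,-0.1,4]}
    - {"hand":1,"linear":[0,-0.1,8]}
    - {"hand":1,"linear":[0,-0.1,10]}
    - {"hand":1,"linear":[0,-0.1,11]}
    - {"hand":1,"linear":[0,-0.1,11.2]}
    - {"hand":1,"linear":[0,-0.1,11.2]}
    - {"hand":-1,"linear":[0,-0.1,11.2]}
    - {"hand":-1,"linear":[0,-0.1,11.2]}
    - {"hand":-1,"linear":[0,-0.1,11.2]}
    - {"hand":-1,"linear":[0,-0.1,11.2]}
    - {"hand":-1,"linear":[0,-0.1,11.2]}
    - {"hand":-1,"linear":[0,-0.1,11.2]}
    - {"hand":-1,"linear":[0,-0.1,11.2]}
    - {"hand":-1,"linear":[0,-0.1,11.2]}
    - {"hand":-1,"linear":[0,-0.1,11.2]}
    - {"hand":-1,"linear":[0,-0.1,11.2]}

```text
validation failed for argument at $.co...
```

>>> play_rows:
  commands:
    - {"hand":1,"linear":[0,-0.1,4],"turn":0}
    - {"hand":1,"linear":[0,-0.1,8],"turn":0}
    - {"hand":1,"linear":[0,-0.1,10],"turn":0}
    - {"hand":1,"linear":[0,-0.1,11.2],"turn":0}
    - {"hand":1,"linear":[0,-0.1,11.2],"turn":0}
    - {"hand":1,"linear":[0,-0.1,11.2],"turn":0}
    - {"hand":-1,"linear":[0,-0.1,11.2],"turn":0}
    - {"hand":-1,"linear":[0,-0.1,11.2],"turn":0}
    - {"hand":-1,"linear":[0,-0.1,11.2],"turn":0}
    - {"hand":-1,"linear":[0,-0.1,11.2],"turn":0}
    - {"hand":-1,"linear":[0,-0.1,11.2],"turn":0}
    - {"hand":-1,"linear":[0,-0.1,11.2],"turn":0}
    - {"hand":-1,"linear":[0,-0.1,11.2],"turn":0}
    - {"hand":-1,"linear":[0,-0.1,11.2],"turn":0}
    - {"hand":-1,"linear":[0,-0.1,11.2],"turn":0}
    - {"hand":-1,"linear":[0,-0.1,11.2],"turn":0}

```text
clock: 4.25
tool_pos: [0.4329, -0.0969, 0.0085]
eef_rot: [0.0, 0.026, 1.0, -0.0]
contact_force: [-0.8, 0.9, 5.8]
width: 0.0558
gripper_force: 30.0
```

Run:
```python
from h import *
plan(.4325,-.096,.12,87)
plan(.601,.0075,.12,77.6)
```

```text
cur [ 0.4329 -0.0969  0.0085] 87.0 -> linear [0.04, 0.09, -11.15] turn -0.001 q6 -1.92
cur [ 0.4329 -0.0969  0.0085] 87.0 -> linear [-16.24, 11.31, -11.15] turn 0.164 q6 -1.92
```

>>> play_rows:
  commands:
    - {"hand":-1,"linear":[0,0,-4],"turn":0}
    - {"hand":-1,"linear":[0,0,-8],"turn":0}
    - {"hand":-1,"linear":[-3,2,-11],"turn":0.04}
    - {"hand":-1,"linear":[-6,4,-11],"turn":0.08}
    - {"hand":-1,"linear":[-9,6,-11],"turn":0.12}
    - {"hand":-1,"linear":[-12,8.5,-11],"turn":0.164}
    - {"hand":-1,"linear":[-15,10.5,-11],"turn":0.164}
    - {"hand":-1,"linear":[-16.2,11.3,-11],"turn":0.164}
    - {"hand":-1,"linear":[-16.2,11.3,-11],"turn":0.164}
    - {"hand":-1,"linear":[-16.2,11.3,-11],"turn":0.164}
    - {"hand":-1,"linear":[-16.2,11.3,-11],"turn":0.164}
    - {"hand":-1,"linear":[-16.2,11.3,-11],"turn":0.164}

```text
clock: 5.25
tool_pos: [0.599, 0.0068, 0.1175]
eef_rot: [-0.001, 0.109, 0.994, -0.0]
contact_force: [-0.1, -0.9, -1.5]
width: 0.0561
gripper_force: 30.0
```

Run:
```python
from h import *
plan(.601,.0075,.03,77.6)
shot('side','side3',(200,150,360,320),3.5)
for n,dz in(('below',-.008),('tcp',0)):
    p=manip.get_obs()['tool_pos'].copy();p[2]+=dz;print(n,proj('side',p))
for t in('pedestal','pocket','jig'):
    print(t,[(round(a['p'],2),np.round(a['point'],1).tolist()) for a in nets.place_of(t,'side') if a['p']>.3])
```

```text
cur [0.599  0.0068 0.1175] 77.5 -> linear [-0.19, 0.12, 8.75] turn -0.001 q6 -1.47
below [256.55886694 231.30496225]
tcp [256.28504269 227.91915557]
pedestal [(0.8, [257.2, 232.0])]
pocket [(0.62, [257.8, 268.5]), (0.59, [232.1, 436.3])]
jig [(0.95, [227.2, 442.0]), (0.87, [257.5, 274.0]), (0.58, [344.6, 242.8])]
```

View pics/side3.png

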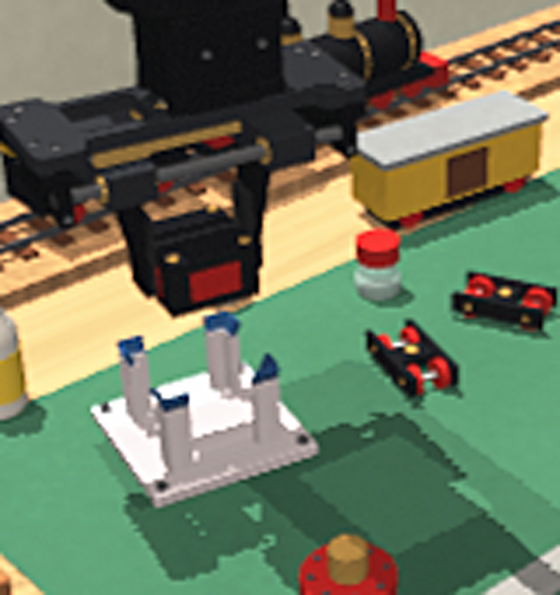

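The pedestal is held level above the jig, whose posts are at crop (190,400). Descending in stages.

>>> play_rows:
  commands:
    - {"hand":-1,"linear":[-0.2,0.1,2],"turn":0}
    - {"hand":-1,"linear":[-0.2,0.1,4],"turn":0}
    - {"hand":-1,"linear":[-0.2,0.1,4],"turn":0}
    - {"hand":-1,"linear":[-0.2,0.1,4.5],"turn":0}
    - {"hand":-1,"linear":[-0.2,0.1,5],"turn":0}
    - {"hand":-1,"linear":[-0.2,0.1,5.5],"turn":0}
    - {"hand":-1,"linear":[-0.2,0.1,6],"turn":0}
    - {"hand":-1,"linear":[-0.2,0.1,6.5],"turn":0}
    - {"hand":-1,"linear":[-0.2,0.1,6.5],"turn":0}

```text
clock: 6.2
tool_pos: [0.6018, 0.0081, 0.052]
eef_rot: [-0.001, 0.108, 0.994, 0.0]
contact_force: [-0.5, 1.0, -1.0]
width: 0.0558
gripper_force: 30.0
```

Run:
```python
from h import *
o=manip.get_obs();print(o['ft_torque'])
plan(.601,.0075,.0165,77.6)
```

```text
[ 0.04372404  0.03100249 -0.00951326]
cur [0.6018 0.0081 0.052 ] 77.6 -> linear [0.06, -0.08, 3.55] turn -0.0 q6 -1.47
```

>>> play_rows:
  commands:
    - {"hand":-1,"linear":[0.05,-0.05,1],"turn":0}
    - {"hand":-1,"linear":[0.05,-0.05,2],"turn":0}
    - {"hand":-1,"linear":[0.05,-0.05,2.8],"turn":0}
    - {"hand":-1,"linear":[0.05,-0.05,3.2],"turn":0}
    - {"hand":-1,"linear":[0.05,-0.05,3.5],"turn":0}
    - {"hand":-1,"linear":[0.05,-0.05,3.5],"turn":0}
    - {"hand":-1,"linear":[0.05,-0.05,3.5],"turn":0}

```text
clock: 6.78
tool_pos: [0.602, 0.0076, 0.018]
eef_rot: [0.0, 0.108, 0.994, -0.0]
contact_force: [0.6, -0.5, -1.2]
width: 0.0553
gripper_force: 30.0
```

>>> play_rows:
  commands:
    - {"hand":-1,"linear":[0,0,0.15],"turn":0}
    - {"hand":-1,"linear":[0,0,0.2],"turn":0}
    - {"hand":-1,"linear":[0,0,0.2],"turn":0}
    - {"hand":-1,"linear":[0,0,0.2],"turn":0}

```text
clock: 7.12
tool_pos: [0.6024, 0.0076, 0.0165]
eef_rot: [0.001, 0.108, 0.994, -0.0]
contact_force: [0.7, 0.3, 0.8]
width: 0.0558
gripper_force: 30.0
```

>>> play_rows:
  commands:
    - {"hand":-1,"linear":[0,0,0.08],"turn":0}
    - {"hand":-1,"linear":[0,0,0.08],"turn":0}
    - {"hand":1,"linear":[0,0,0.08],"turn":0}
    - {"hand":1,"linear":[0,0,0.08],"turn":0}
    - {"hand":1,"linear":[0,0,0.08],"turn":0}
    - {"hand":1,"linear":[0,0,0.08],"turn":0}
    - {"hand":1,"linear":[0,0,0.08],"turn":0}
    - {"hand":1,"linear":[0,0,0.08],"turn":0}
    - {"hand":1,"linear":[0,0,-3],"turn":0}
    - {"hand":1,"linear":[0,0,-7],"turn":0}
    - {"hand":1,"linear":[0,0,-11],"turn":0}
    - {"hand":1,"linear":[0,0,-11],"turn":0}
    - {"hand":1,"linear":[0,0,-11],"turn":0}

```text
clock: 8.2
tool_pos: [0.6046, 0.0073, 0.1299]
eef_rot: [0.004, 0.108, 0.994, -0.0]
contact_force: [0.2, 0.2, -0.8]
width: 0.0871
gripper_force: 0.0
```

Run:
```python
from h import *
plan(.424,-.2215,.12,55.5)
plan(.424,-.2215,.12,-34.5)
shot('side','side4',(200,210,340,310),5)
e=[proj('side',(.601,.0075,.042))];print(e)
print([(round(a['p'],2),np.round(a['point'],1).tolist(),at('side',a['point'],.008).round(4)) for a in nets.place_of('pedestal','side') if a['p']>.3])
```

```text
cur [0.6046 0.0073 0.1299] 77.6 -> linear [12.72, -26.23, 0.88] turn 0.385 q6 -1.47
cur [0.6046 0.0073 0.1299] 77.6 -> linear [12.72, -26.23, 0.88] turn -1.185 q6 -1.47
[array([257.98417002, 258.56671168])]
[]
```

View pics/side4.png

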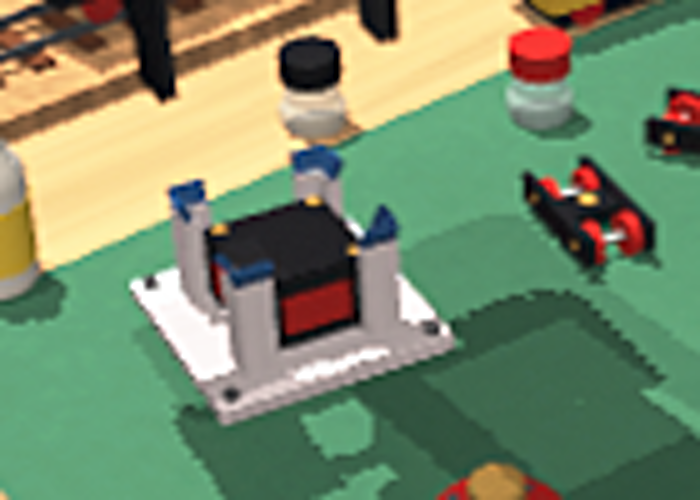

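The pedestal sits square and fully down in the pocket. Next the spacer.

>>> play_rows:
  commands:
    - {"hand":1,"linear":[2,-4,0.9],"turn":0.1}
    - {"hand":1,"linear":[4,-8,0.9],"turn":0.2}
    - {"hand":1,"linear":[6,-12,0.9],"turn":0.3}
    - {"hand":1,"linear":[8,-16,0.9],"turn":0.385}
    - {"hand":1,"linear":[10,-20,0.9],"turn":0.385}
    - {"hand":1,"linear":[12,-24,0.9],"turn":0.385}
    - {"hand":1,"linear":[12.7,-26.2,0.9],"turn":0.385}
    - {"hand":1,"linear":[12.7,-26.2,0.9],"turn":0.385}
    - {"hand":1,"linear":[12.7,-26.2,0.9],"turn":0.385}
    - {"hand":1,"linear":[12.7,-26.2,0.9],"turn":0.385}
    - {"hand":1,"linear":[12.7,-26.2,0.9],"turn":0.385}
    - {"hand":1,"linear":[12.7,-26.2,0.9],"turn":0.385}

```text
clock: 9.3
tool_pos: [0.4219, -0.2194, 0.1164]
eef_rot: [-0.001, 0.295, 0.955, 0.0]
contact_force: [0.2, -0.1, 0.4]
width: 0.087
gripper_force: 0.0
```

Run:
```python
from h import *
plan(.424,-.2215,.004,55.5)
```

```text
cur [ 0.4219 -0.2194  0.1164] 55.6 -> linear [-0.3, -0.06, 11.24] turn 0.003 q6 -1.62
```

>>> play_rows:
  commands:
    - {"hand":1,"linear":[-0.3,0,4],"turn":0}
    - {"hand":1,"linear":[-0.3,0,8],"turn":0}
    - {"hand":1,"linear":[-0.3,0,10],"turn":0}
    - {"hand":1,"linear":[-0.3,0,11],"turn":0}
    - {"hand":1,"linear":[-0.3,0,11],"turn":0}
    - {"hand":1,"linear":[-0.3,0,11],"turn":0}
    - {"hand":1,"linear":[-0.3,0,11],"turn":0}

```text
clock: 9.88
tool_pos: [0.4256, -0.2232, 0.0087]
eef_rot: [0.001, 0.296, 0.955, -0.001]
contact_force: [0.5, -0.5, -0.2]
width: 0.0867
gripper_force: 0.0
```

>>> play_rows:
  commands:
    - {"hand":1,"linear":[0.2,0,0.4],"turn":0}
    - {"hand":1,"linear":[0.2,0,0.4],"turn":0}
    - {"hand":1,"linear":[0.2,0,0.4],"turn":0}
    - {"hand":-1,"linear":[0.2,0,0.4],"turn":0}
    - {"hand":-1,"linear":[0.2,0,0.4],"turn":0}
    - {"hand":-1,"linear":[0.2,0,0.4],"turn":0}
    - {"hand":-1,"linear":[0.2,0,0.4],"turn":0}
    - {"hand":-1,"linear":[0.2,0,0.4],"turn":0}
    - {"hand":-1,"linear":[0.2,0,0.4],"turn":0}
    - {"hand":-1,"linear":[0.2,0,0.4],"turn":0}
    - {"hand":-1,"linear":[0.2,0,0.4],"turn":0}
    - {"hand":-1,"linear":[0.2,0,0.4],"turn":0}

```text
clock: 10.88
tool_pos: [0.4224, -0.2214, 0.0031]
eef_rot: [0.0, 0.296, 0.955, 0.0]
contact_force: [-0.1, 0.3, 0.5]
width: 0.0557
gripper_force: 30.0
```

Run:
```python
from h import *
plan(.602,.0078,.13,77.6)
```

```text
cur [ 0.4224 -0.2214  0.0031] 55.5 -> linear [-1.83, 29.07, -12.69] turn -0.385 q6 -1.62
```

>>> play_rows:
  commands:
    - {"hand":-1,"linear":[0,0,-4],"turn":0}
    - {"hand":-1,"linear":[0,0,-8],"turn":0}
    - {"hand":-1,"linear":[0,3,-11],"turn":0}
    - {"hand":-1,"linear":[0,7,-12.7],"turn":-0.1}
    - {"hand":-1,"linear":[0,11,-12.7],"turn":-0.2}
    - {"hand":-1,"linear":[-0.5,15,-12.7],"turn":-0.3}
    - {"hand":-1,"linear":[-1,19,-12.7],"turn":-0.385}
    - {"hand":-1,"linear":[-1.5,23,-12.7],"turn":-0.385}
    - {"hand":-1,"linear":[-1.8,27,-12.7],"turn":-0.385}
    - {"hand":-1,"linear":[-1.8,29.1,-12.7],"turn":-0.385}
    - {"hand":-1,"linear":[-1.8,29.1,-12.7],"turn":-0.385}
    - {"hand":-1,"linear":[-1.8,29.1,-12.7],"turn":-0.385}
    - {"hand":-1,"linear":[-1.8,29.1,-12.7],"turn":-0.385}
    - {"hand":-1,"linear":[-1.8,29.1,-12.7],"turn":-0.385}

```text
clock: 12.05
tool_pos: [0.6011, 0.0072, 0.1296]
eef_rot: [-0.001, 0.109, 0.994, -0.0]
contact_force: [0.4, 0.4, -0.9]
width: 0.0558
gripper_force: 30.0
```

Run:
```python
from h import *
plan(.602,.0078,.07,77.6)
shot('side','side5',(200,150,340,310),4)
p=manip.get_obs()['tool_pos'].copy();p[2]-=.003;print(proj('side',p))
print([(round(a['p'],2),np.round(a['point'],1).tolist()) for a in nets.place_of('spacer','side') if a['p']>.2])
```

```text
cur [0.6011 0.0072 0.1296] 77.5 -> linear [-0.08, 0.08, 5.96] turn -0.001 q6 -1.47
[255.245797   223.72908981]
[(0.88, [253.1, 221.4])]
```

View pics/side5.png

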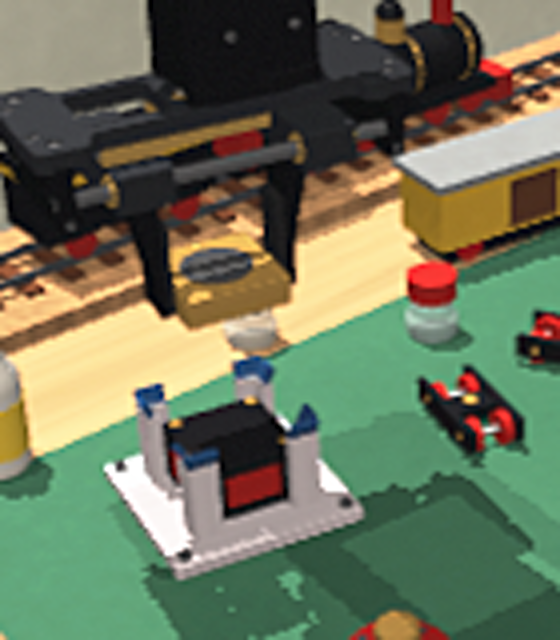

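Run:
```python
from h import *
o=manip.get_obs()['tool_pos'];print(o)
print(at('side',(253.9,216.4),o[2]+.013),at('side',(253.1,221.4),o[2]-.003))
# same side-based check of the pedestal: top corner studs; brass centres unknown, use corners of silhouette
im=shot('side');import sys
h=cv2.cvtColor(im,cv2.COLOR_BGR2HSV)[205:240,235:275]
m=(h[:,:,0]>14)&(h[:,:,0]<28)&(h[:,:,1]>110)
print(m.sum())
m2=(im[205:232,235:275].max(2)<75)
for r in range(m2.shape[0]): print(''.join('#' if a else ('o' if b else '.') for a,b in zip(m2[r],m[r])))
```

```text
[0.60132295 0.00710037 0.12998701]
[0.60339497 0.00739733 0.14298701] [0.61174874 0.00478478 0.12698701]
484
#############o..........ooo....########.
###########...........o..oooo..########.
#######...#..##........oooooo..########.
#######............ooooooooooo.########.
#######..........oooooooooooo..########o
#######.....oooooooooooooooooo.#######.o
#######..oooooooooooooooooooooo#######.o
#######ooooooo...........oooooo#######.o
#######ooooo............###oooooo#####.o
#######oooo..........#######oooooo####.o
.######ooo.......#######....oooooo####.o
.######ooo...########......#oooooooo##.o
.######ooo#######......####.oooooooo###o
.#######oo..#......#######.oooooooooo##o
.#######oooo....########oooooooooooooo#o
.#######oooooo.......ooooooooooooooooo.o
.#######oooooooooooooooooooooooooooooo..
.#######oooooooooooooooooooooooooooooo..
.########oooooooooooooooooooooooooooooo.
o.#######oooooooooooooooooooooooooooooo.
...######ooooooooooooooooooooooooooooo..
..o.#####ooooooooooooooooooooooooooo....
...o.####oooooooooooooooooooooo.........
....o##.oooooooooooooooooo..............
.........oooooooooooooo.................
..........ooooooooooo...................
..........ooooooooo.....................
```

>>> play_rows:
  commands:
    - {"hand":-1,"linear":[0.1,0.05,3],"turn":0}
    - {"hand":-1,"linear":[0.1,0.05,5.5],"turn":0}
    - {"hand":-1,"linear":[0.1,0.05,6],"turn":0}
    - {"hand":-1,"linear":[0.1,0.05,6.5],"turn":0}
    - {"hand":-1,"linear":[0.1,0.05,7],"turn":0}
    - {"hand":-1,"linear":[0.1,0.05,7.5],"turn":0}
    - {"hand":-1,"linear":[0.1,0.05,7.8],"turn":0}
    - {"hand":-1,"linear":[0.1,0.05,7.8],"turn":0}
    - {"hand":-1,"linear":[0.1,0.05,7.8],"turn":0}

```text
clock: 12.95
tool_pos: [0.6014, 0.0089, 0.0526]
eef_rot: [0.0, 0.108, 0.994, -0.0]
contact_force: [-0.0, 0.8, -0.5]
width: 0.0557
gripper_force: 30.0
```

>>> play_rows:
  commands:
    - {"hand":-1,"linear":[0.05,-0.1,0.3],"turn":0}
    - {"hand":-1,"linear":[0.05,-0.1,0.5],"turn":0}
    - {"hand":-1,"linear":[0.05,-0.1,0.6],"turn":0}
    - {"hand":-1,"linear":[0.05,-0.1,0.7],"turn":0}
    - {"hand":-1,"linear":[0.05,-0.1,0.7],"turn":0}
    - {"hand":-1,"linear":[0.05,-0.1,0.7],"turn":0}

```text
clock: 13.45
tool_pos: [0.6004, 0.0081, 0.0451]
eef_rot: [0.0, 0.108, 0.994, 0.0]
contact_force: [-0.3, -0.0, -0.1]
width: 0.0558
gripper_force: 30.0
```

>>> play_rows:
  commands:
    - {"hand":-1,"linear":[0,0,0.08],"turn":0}
    - {"hand":-1,"linear":[0,0,0.1],"turn":0}
    - {"hand":-1,"linear":[0,0,0.1],"turn":0}
    - {"hand":1,"linear":[0,0,0.1],"turn":0}
    - {"hand":1,"linear":[0,0,0.1],"turn":0}
    - {"hand":1,"linear":[0,0,0.1],"turn":0}
    - {"hand":1,"linear":[0,0,0.1],"turn":0}
    - {"hand":1,"linear":[0,0,0.1],"turn":0}
    - {"hand":1,"linear":[0,0,0.1],"turn":0}
    - {"hand":1,"linear":[0,0,-3],"turn":0}
    - {"hand":1,"linear":[0,0,-7],"turn":0}
    - {"hand":1,"linear":[0,0,-8.5],"turn":0}
    - {"hand":1,"linear":[0,0,-8.5],"turn":0}
    - {"hand":1,"linear":[0,0,-8.5],"turn":0}
    - {"hand":1,"linear":[0,0,-8.5],"turn":0}

```text
clock: 14.7
tool_pos: [0.5995, 0.0082, 0.1289]
eef_rot: [-0.001, 0.108, 0.994, -0.0]
contact_force: [0.2, 0.3, -0.0]
width: 0.0871
gripper_force: 0.0
```

Run:
```python
from h import *
shot('side','side6',(200,150,340,310),4)
plan(.433,.0342,.1,77.6)
r=[a for a in nets.place_of('disc','side') if a['p']>.2]
print([(round(a['p'],2),np.round(a['point'],1).tolist(),at('side',a['point'],0).round(4)) for a in r])
```

```text
cur [0.599  0.0082 0.1282] 77.6 -> linear [16.77, -1.03, 2.87] turn -0.0 q6 -1.47
[(0.93, [299.3, 316.8], array([0.4382, 0.0327, 0.    ])), (0.31, [198.2, 266.7], array([0.7165, 0.0901, 0.    ]))]
```

View pics/side6.png

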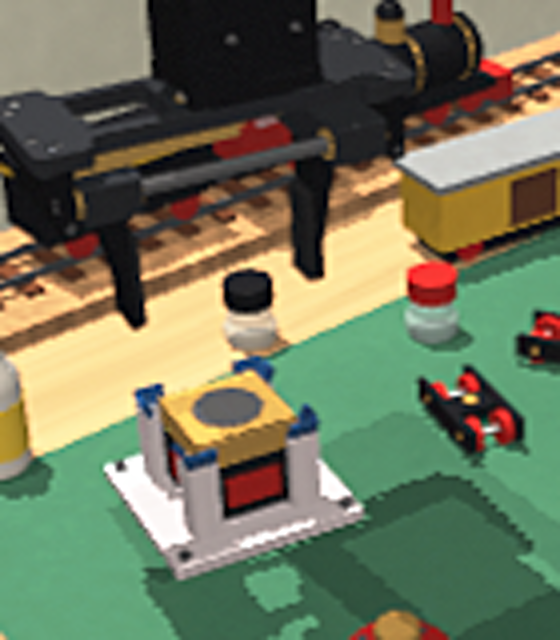

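The spacer lies flat and square on the pedestal. Next the disc, gripped by its boss.

>>> play_rows:
  commands:
    - {"hand":1,"linear":[4,-0.3,0],"turn":0}
    - {"hand":1,"linear":[8,-0.5,0],"turn":0}
    - {"hand":1,"linear":[12,-0.8,1],"turn":0}
    - {"hand":1,"linear":[16,-1,2.8],"turn":0}
    - {"hand":1,"linear":[16.8,-1,2.8],"turn":0}
    - {"hand":0.3,"linear":[16.8,-1,2.8],"turn":0}
    - {"hand":0.3,"linear":[16.8,-1,2.8],"turn":0}
    - {"hand":0.3,"linear":[16.8,-1,2.8],"turn":0}
    - {"hand":0.3,"linear":[16.8,-1,2.8],"turn":0}

```text
clock: 15.55
tool_pos: [0.4361, 0.0341, 0.103]
eef_rot: [0.001, 0.108, 0.994, -0.0]
contact_force: [0.1, 0.6, -0.3]
width: 0.0682
gripper_force: 0.0
```

Run:
```python
from h import *
plan(.433,.0342,.0145,77.6)
```

```text
cur [0.4361 0.0341 0.103 ] 77.6 -> linear [0.32, -0.06, 8.85] turn -0.001 q6 -1.46
```

>>> play_rows:
  commands:
    - {"hand":0.3,"linear":[0.3,0,4],"turn":0}
    - {"hand":0.3,"linear":[0.3,0,7],"turn":0}
    - {"hand":0.3,"linear":[0.3,0,8],"turn":0}
    - {"hand":0.3,"linear":[0.3,0,8.5],"turn":0}
    - {"hand":0.3,"linear":[0.3,0,8.5],"turn":0}
    - {"hand":0.3,"linear":[0.3,0,8.5],"turn":0}
    - {"hand":0.3,"linear":[0.3,0,8.5],"turn":0}

```text
clock: 16.13
tool_pos: [0.4331, 0.0349, 0.0187]
eef_rot: [0.002, 0.108, 0.994, -0.0]
contact_force: [0.8, 0.6, 0.2]
width: 0.0563
gripper_force: 0.0
```

Run:
```python
from h import *
plan(.433,.0342,.0155,77.6)
```

```text
cur [0.4331 0.0349 0.0187] 77.6 -> linear [-0.01, -0.07, 0.32] turn -0.0 q6 -1.46
```

>>> play_rows:
  commands:
    - {"hand":0.3,"linear":[0,0,0.35],"turn":0}
    - {"hand":0.3,"linear":[0,0,0.35],"turn":0}
    - {"hand":-1,"linear":[0,0,0.35],"turn":0}
    - {"hand":-1,"linear":[0,0,0.35],"turn":0}
    - {"hand":-1,"linear":[0,0,0.35],"turn":0}
    - {"hand":-1,"linear":[0,0,0.35],"turn":0}
    - {"hand":-1,"linear":[0,0,0.35],"turn":0}
    - {"hand":-1,"linear":[0,0,0.35],"turn":0}
    - {"hand":-1,"linear":[0,0,0.35],"turn":0}
    - {"hand":-1,"linear":[0,0,0.35],"turn":0}
    - {"hand":-1,"linear":[0,0,0.35],"turn":0}
    - {"hand":-1,"linear":[0,0,0.35],"turn":0}

```text
clock: 17.13
tool_pos: [0.4312, 0.0351, 0.0135]
eef_rot: [-0.0, 0.108, 0.994, 0.0]
contact_force: [-0.4, 0.5, -0.3]
width: 0.0207
gripper_force: 30.0
```

Run:
```python
from h import *
plan(.6015,.0078,.13,77.6)
```

```text
cur [0.4312 0.0351 0.0135] 77.6 -> linear [-17.22, 1.0, -11.65] turn -0.0 q6 -1.46
```

>>> play_rows:
  commands:
    - {"hand":-1,"linear":[0,0,-4],"turn":0}
    - {"hand":-1,"linear":[0,0,-8],"turn":0}
    - {"hand":-1,"linear":[-2,0,-11.6],"turn":0}
    - {"hand":-1,"linear":[-6,0.3,-11.6],"turn":0}
    - {"hand":-1,"linear":[-10,0.6,-11.6],"turn":0}
    - {"hand":-1,"linear":[-14,0.8,-11.6],"turn":0}
    - {"hand":-1,"linear":[-16.5,1,-11.6],"turn":0}
    - {"hand":-1,"linear":[-17.2,1,-11.6],"turn":0}
    - {"hand":-1,"linear":[-17.2,1,-11.6],"turn":0}
    - {"hand":-1,"linear":[-17.2,1,-11.6],"turn":0}
    - {"hand":-1,"linear":[-17.2,1,-11.6],"turn":0}
    - {"hand":-1,"linear":[-17.2,1,-11.6],"turn":0}

```text
clock: 18.13
tool_pos: [0.5999, 0.0082, 0.1293]
eef_rot: [-0.001, 0.108, 0.994, 0.0]
contact_force: [0.4, 0.8, -0.9]
width: 0.0211
gripper_force: 30.0
```

Run:
```python
from h import *
im=shot('side','side7',(200,150,340,310),4)
plan(.6015,.0078,.09,77.6)
h=cv2.cvtColor(im,cv2.COLOR_BGR2HSV);m=((h[:,:,0]<6)|(h[:,:,0]>174))&(h[:,:,1]>170)&(h[:,:,2]>70)
m[:190]=0;m[250:]=0;m[:,:220]=0;m[:,280:]=0
ys,xs=np.nonzero(m);print('red ext',xs.min(),xs.max(),ys.min(),ys.max())
o=manip.get_obs()['tool_pos'];c=o-[0,0,.0125];t=np.linspace(0,6.283,60)
P=np.array([proj('side',c+[.027*np.cos(a),.027*np.sin(a),z]) for a in t for z in(0,.012)])
print('pred',P.min(0),P.max(0))
```

```text
cur [0.6002 0.0082 0.1296] 77.6 -> linear [-0.14, -0.01, 3.96] turn -0.0 q6 -1.47
red ext 220 267 200 233
pred [241.49450537 216.67495919] [268.78433587 235.16261429]
```

View pics/side7.png

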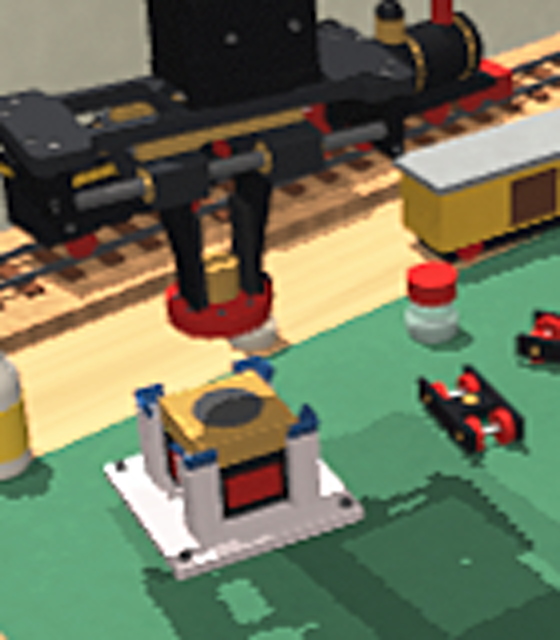

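>>> play_rows:
  commands:
    - {"hand":-1,"linear":[0,0,2.5],"turn":0}
    - {"hand":-1,"linear":[0,0,4],"turn":0}
    - {"hand":-1,"linear":[0,0,4.8],"turn":0}
    - {"hand":-1,"linear":[0,0,5.3],"turn":0}
    - {"hand":-1,"linear":[0,0,5.5],"turn":0}
    - {"hand":-1,"linear":[0,0,5.6],"turn":0}
    - {"hand":-1,"linear":[0,0,5.6],"turn":0}
    - {"hand":-1,"linear":[0,0,5.6],"turn":0}

```text
clock: 18.85
tool_pos: [0.602, 0.0078, 0.0745]
eef_rot: [0.001, 0.108, 0.994, -0.0]
contact_force: [1.0, -0.3, 0.0]
width: 0.0213
gripper_force: 30.0
```

>>> play_rows:
  commands:
    - {"hand":-1,"linear":[0,0,0.15],"turn":0}
    - {"hand":-1,"linear":[0,0,0.25],"turn":0}
    - {"hand":-1,"linear":[0,0,0.25],"turn":0}
    - {"hand":-1,"linear":[0,0,0.25],"turn":0}
    - {"hand":-1,"linear":[0,0,0.25],"turn":0}

```text
clock: 19.27
tool_pos: [0.6018, 0.0078, 0.0716]
eef_rot: [0.001, 0.108, 0.994, -0.0]
contact_force: [1.0, 1.1, 3.3]
width: 0.021
gripper_force: 30.0
```

Run:
```python
from h import *
plan(.6008,.0078,.071,77.6)
```

```text
cur [0.6018 0.0078 0.0716] 77.6 -> linear [0.1, -0.02, 0.06] turn -0.0 q6 -1.47
```

Light contact (3 N), so I release and rise.

>>> play_rows:
  commands:
    - {"hand":0.2,"linear":[0,0,0],"turn":0}
    - {"hand":0.2,"linear":[0,0,0],"turn":0}
    - {"hand":0.2,"linear":[0,0,0],"turn":0}
    - {"hand":0.2,"linear":[0,0,0],"turn":0}
    - {"hand":0.2,"linear":[0,0,0],"turn":0}
    - {"hand":0.2,"linear":[0,0,0],"turn":0}
    - {"hand":0.2,"linear":[0,0,-3],"turn":0}
    - {"hand":0.2,"linear":[0,0,-7],"turn":0}
    - {"hand":0.2,"linear":[0,0,-8],"turn":0}
    - {"hand":0.2,"linear":[0,0,-8],"turn":0}
    - {"hand":0.2,"linear":[0,0,-8],"turn":0}
    - {"hand":0.2,"linear":[0,0,-8],"turn":0}

```text
clock: 20.27
tool_pos: [0.6004, 0.008, 0.1497]
eef_rot: [-0.001, 0.108, 0.994, 0.0]
contact_force: [-0.6, 0.5, -1.1]
width: 0.0521
gripper_force: 0.0
```

Run:
```python
from h import *
shot('side','side8',(200,200,380,310),4)
for r in nets.outline_of('bogie0','side'):
    if r['p']>.25: print(round(r['p'],2),np.round(r['point']),r['region'].sum(),at('side',r['point'],.012).round(4))
plan(.5645,-.1335,.12,-13)
```

```text
0.75 [345. 237.] 348 [ 0.5709 -0.2262  0.012 ]
0.69 [320. 255.] 341 [ 0.5563 -0.1292  0.012 ]
cur [0.6   0.008 0.149] 77.6 -> linear [0.41, -14.58, 2.9] turn -1.561 q6 -1.47
```

View pics/side8.png

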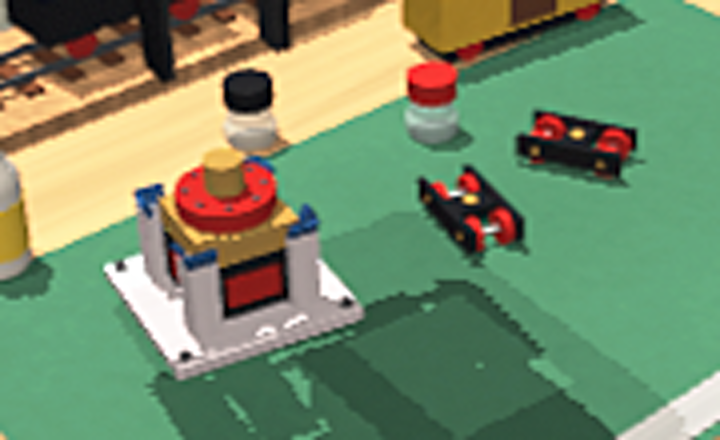

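The disc is centred and flat on the stack, and both bogies are unmoved. Bogie A (320,255) is next, closing direction ~76.6°.

>>> play_rows:
  commands:
    - {"hand":0.45,"linear":[0,-4,0],"turn":0}
    - {"hand":0.45,"linear":[0.2,-8,0],"turn":0}
    - {"hand":0.45,"linear":[0.4,-12,1],"turn":0}
    - {"hand":0.45,"linear":[0.4,-14.6,4],"turn":0.017}
    - {"hand":0.45,"linear":[0.4,-14.6,6],"turn":0.017}
    - {"hand":0.45,"linear":[0.4,-14.6,6],"turn":0.017}
    - {"hand":0.45,"linear":[0.4,-14.6,6],"turn":0.017}
    - {"hand":0.45,"linear":[0.4,-14.6,6],"turn":0.017}
    - {"hand":0.45,"linear":[0.4,-14.6,6],"turn":0.017}

```text
clock: 21.12
tool_pos: [0.5672, -0.1333, 0.0925]
eef_rot: [0.001, 0.116, 0.993, -0.0]
contact_force: [0.7, -0.4, 0.6]
width: 0.0628
gripper_force: 0.0
```

Run:
```python
from h import *
plan(.5645,-.1335,.005,76.6)
im=shot('side')
for r in nets.outline_of('bogie0','side'):
    if r['p']>.25: print(round(r['p'],2),np.round(r['point']),r['region'].sum())
```

```text
cur [ 0.5672 -0.1333  0.0925] 76.7 -> linear [0.28, -0.08, 8.75] turn 0.001 q6 -1.7
0.89 [320. 253.] 278
0.85 [346. 237.] 316
0.58 [127. 330.] 10646
```

>>> play_rows:
  commands:
    - {"hand":0.45,"linear":[0.25,-0.05,4],"turn":0}
    - {"hand":0.45,"linear":[0.25,-0.05,7],"turn":0}
    - {"hand":0.45,"linear":[0.25,-0.05,8],"turn":0}
    - {"hand":0.45,"linear":[0.25,-0.05,8.6],"turn":0}
    - {"hand":0.45,"linear":[0.25,-0.05,8.6],"turn":0}
    - {"hand":0.45,"linear":[0.25,-0.05,8.6],"turn":0}
    - {"hand":-1,"linear":[0.25,-0.05,8.6],"turn":0}
    - {"hand":-1,"linear":[0.25,-0.05,8.6],"turn":0}
    - {"hand":-1,"linear":[0.25,-0.05,8.6],"turn":0}
    - {"hand":-1,"linear":[0.25,-0.05,8.6],"turn":0}
    - {"hand":-1,"linear":[0.25,-0.05,8.6],"turn":0}
    - {"hand":-1,"linear":[0.25,-0.05,8.6],"turn":0}
    - {"hand":-1,"linear":[0.25,-0.05,8.6],"turn":0}
    - {"hand":-1,"linear":[0.25,-0.05,8.6],"turn":0}
    - {"hand":-1,"linear":[0.25,-0.05,8.6],"turn":0}

```text
clock: 22.47
tool_pos: [0.5637, -0.1338, 0.0054]
eef_rot: [0.0, 0.117, 0.993, -0.0]
contact_force: [-1.3, 0.2, 4.7]
width: 0.0344
gripper_force: 30.0
```

Run:
```python
from h import *
plan(.595,.337,.17,88.7)
```

```text
cur [ 0.5637 -0.1338  0.0054] 76.6 -> linear [7.86, 46.53, -16.46] turn -0.211 q6 -1.71
```

>>> play_rows:
  commands:
    - {"hand":-1,"linear":[0,0,-4],"turn":0}
    - {"hand":-1,"linear":[0,0,-8],"turn":0}
    - {"hand":-1,"linear":[0,0,-12],"turn":0}
    - {"hand":-1,"linear":[0,0,-16.4],"turn":0}
    - {"hand":-1,"linear":[0.7,4,-16.4],"turn":0}
    - {"hand":-1,"linear":[1.4,8,-16.4],"turn":0}
    - {"hand":-1,"linear":[2.1,12,-16.4],"turn":0}
    - {"hand":-1,"linear":[2.8,16,-16.4],"turn":0}
    - {"hand":-1,"linear":[3.5,20,-16.4],"turn":0}
    - {"hand":-1,"linear":[4.2,24,-16.4],"turn":-0.1}
    - {"hand":-1,"linear":[4.9,28,-16.4],"turn":-0.211}
    - {"hand":-1,"linear":[5.5,32,-16.4],"turn":-0.211}
    - {"hand":-1,"linear":[6.2,36,-16.4],"turn":-0.211}
    - {"hand":-1,"linear":[6.9,40,-16.4],"turn":-0.211}
    - {"hand":-1,"linear":[7.5,44,-16.4],"turn":-0.211}
    - {"hand":-1,"linear":[7.9,46.5,-16.4],"turn":-0.211}
    - {"hand":-1,"linear":[7.9,46.5,-16.4],"turn":-0.211}
    - {"hand":-1,"linear":[7.9,46.5,-16.4],"turn":-0.211}
    - {"hand":-1,"linear":[7.9,46.5,-16.4],"turn":-0.211}
    - {"hand":-1,"linear":[7.9,46.5,-16.4],"turn":-0.211}

```text
clock: 24.13
tool_pos: [0.5943, 0.3355, 0.1685]
eef_rot: [-0.0, 0.012, 1.0, -0.0]
contact_force: [-0.5, -0.3, -0.1]
width: 0.0347
gripper_force: 30.0
```

Run:
```python
from h import *
plan(.595,.337,.03,88.7)
shot('side','side9',(0,120,320,400),2.1)
```

```text
cur [0.5943 0.3355 0.1685] 88.6 -> linear [-0.08, 0.17, 13.85] turn -0.001 q6 -1.15
```

View pics/side9.png

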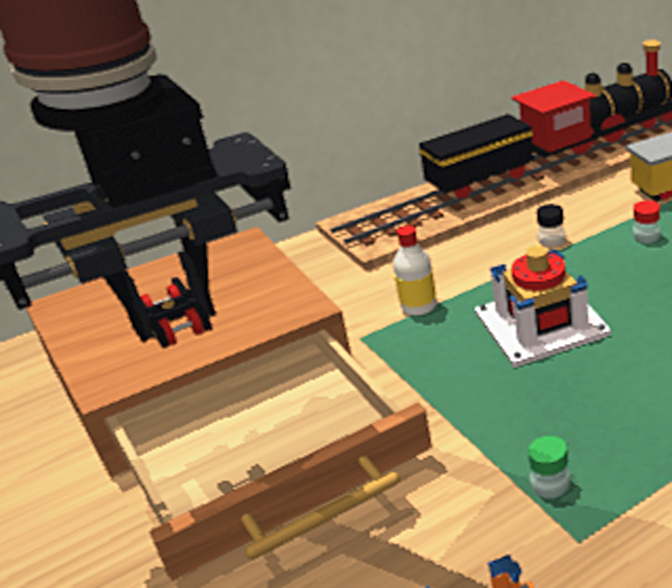

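Bogie A is held above the drawer and the stack is intact. Lowering, slightly further from the side wall.

>>> play_rows:
  commands:
    - {"hand":-1,"linear":[0,-0.5,4],"turn":0}
    - {"hand":-1,"linear":[0,-0.5,8],"turn":0}
    - {"hand":-1,"linear":[0,-0.5,11],"turn":0}
    - {"hand":-1,"linear":[0,-0.5,12.5],"turn":0}
    - {"hand":-1,"linear":[0,-0.5,13.2],"turn":0}
    - {"hand":-1,"linear":[0,-0.5,13.7],"turn":0}
    - {"hand":-1,"linear":[0,-0.5,13.7],"turn":0}
    - {"hand":-1,"linear":[0,-0.5,13.7],"turn":0}

```text
clock: 24.85
tool_pos: [0.5959, 0.3324, 0.0343]
eef_rot: [0.002, 0.012, 1.0, 0.001]
contact_force: [0.5, -0.3, -0.3]
width: 0.0346
gripper_force: 30.0
```

>>> play_rows:
  commands:
    - {"hand":-1,"linear":[0,0,0.4],"turn":0}
    - {"hand":-1,"linear":[0,0,0.5],"turn":0}
    - {"hand":-1,"linear":[0,0,0.5],"turn":0}
    - {"hand":-1,"linear":[0,0,0.5],"turn":0}
    - {"hand":0,"linear":[0,0,0.5],"turn":0}
    - {"hand":0,"linear":[0,0,0.5],"turn":0}
    - {"hand":0,"linear":[0,0,0.5],"turn":0}
    - {"hand":0,"linear":[0,0,0.5],"turn":0}
    - {"hand":0,"linear":[0,0,-3],"turn":0}
    - {"hand":0,"linear":[0,0,-7],"turn":0}
    - {"hand":0,"linear":[0,0,-11],"turn":0}
    - {"hand":0,"linear":[0,0,-13],"turn":0}
    - {"hand":0,"linear":[0,0,-13],"turn":0}
    - {"hand":0,"linear":[0,0,-13],"turn":0}

```text
clock: 26.02
tool_pos: [0.5955, 0.3324, 0.1646]
eef_rot: [0.002, 0.011, 1.0, 0.001]
contact_force: [-0.1, 0.0, 0.2]
width: 0.0434
gripper_force: 0.0
```

Run:
```python
from h import *
im=shot('top','top4',(120,120,420,300),2.6)
for r in nets.outline_of('bogie0','top'):
    if r['p']>.25: print(round(r['p'],2),np.round(r['point']),r['region'].sum(),*rect('top',r['region'],.02))
plan(.5745,-.2298,.15,114)
```

```text
0.8 [368. 229.] 240 [ 574.5 -230.1] [64.2 36. ] 25.1
0.55 [169. 228.] 31 [570.1 323.2] [11.5 11.3] 1.2
0.44 [290. 221.] 884 [600.4   6.6] [105.8 102.9] 77.4
cur [0.5934 0.3315 0.1606] 88.7 -> linear [0.6, -56.16, 1.11] turn -0.442 q6 -1.15
```

View pics/top4.png

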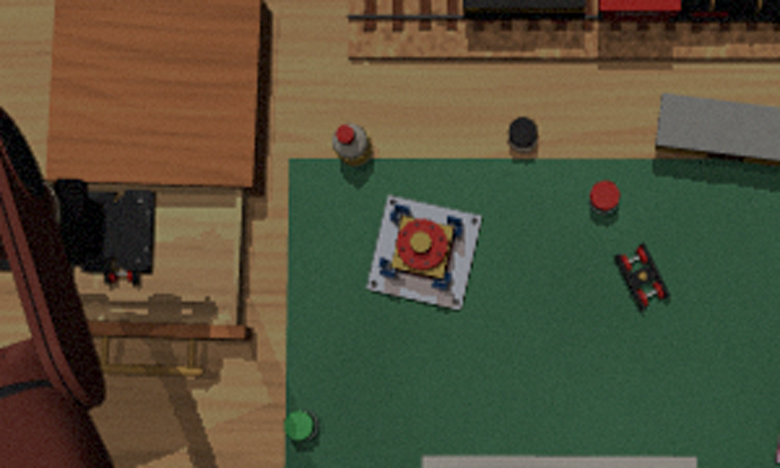

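Bogie A's wheels show in the drawer at crop (123,277), the stack is square, and bogie B (368,229) is unmoved. Going to B.

>>> play_rows:
  commands:
    - {"hand":0.45,"linear":[0,-4,0],"turn":0}
    - {"hand":0.45,"linear":[0,-8,0],"turn":-0.1}
    - {"hand":0.45,"linear":[0,-12,0],"turn":-0.2}
    - {"hand":0.45,"linear":[0,-16,0],"turn":-0.3}
    - {"hand":0.45,"linear":[0,-20,0],"turn":-0.45}
    - {"hand":0.45,"linear":[0,-24,0],"turn":-0.45}
    - {"hand":0.45,"linear":[0,-28,0],"turn":-0.45}
    - {"hand":0.45,"linear":[0,-32,0],"turn":-0.45}
    - {"hand":0.45,"linear":[0,-36,0],"turn":-0.45}
    - {"hand":0.45,"linear":[0.2,-40,0],"turn":-0.45}
    - {"hand":0.45,"linear":[0.4,-44,0],"turn":-0.45}
    - {"hand":0.45,"linear":[0.6,-48,0],"turn":-0.45}
    - {"hand":0.45,"linear":[0.6,-52,2],"turn":-0.45}
    - {"hand":0.45,"linear":[0.6,-56.2,5],"turn":-0.45}
    - {"hand":0.45,"linear":[0.6,-56.2,7],"turn":-0.45}
    - {"hand":0.45,"linear":[0.6,-56.2,7],"turn":-0.45}
    - {"hand":0.45,"linear":[0.6,-56.2,7],"turn":-0.45}
    - {"hand":0.45,"linear":[0.6,-56.2,7],"turn":-0.45}
    - {"hand":0.45,"linear":[0.6,-56.2,7],"turn":-0.45}
    - {"hand":0.45,"linear":[0.6,-56.2,7],"turn":-0.45}

```text
clock: 27.78
tool_pos: [0.5766, -0.2291, 0.0937]
eef_rot: [0.001, -0.213, 0.977, -0.001]
contact_force: [-0.4, 0.7, -0.3]
width: 0.0633
gripper_force: 0.0
```

Run:
```python
from h import *
plan(.5745,-.2298,.0055,114.5)
im=shot('side')
for r in nets.outline_of('bogie0','side'):
    if r['p']>.25: print(round(r['p'],2),np.round(r['point']),r['region'].sum())
```

```text
cur [ 0.5766 -0.2291  0.0937] 114.6 -> linear [0.24, 0.04, 8.82] turn 0.001 q6 -2.51
0.76 [345. 237.] 317
0.61 [106. 335.] 585
```

>>> play_rows:
  commands:
    - {"hand":0.45,"linear":[0.2,0,4],"turn":0}
    - {"hand":0.45,"linear":[0.2,0,7],"turn":0}
    - {"hand":0.45,"linear":[0.2,0,8],"turn":0}
    - {"hand":0.45,"linear":[0.2,0,8.6],"turn":0}
    - {"hand":0.45,"linear":[0.2,0,8.6],"turn":0}
    - {"hand":0.45,"linear":[0.2,0,8.6],"turn":0}
    - {"hand":-1,"linear":[0.2,0,8.6],"turn":0}
    - {"hand":-1,"linear":[0.2,0,8.6],"turn":0}
    - {"hand":-1,"linear":[0.2,0,8.6],"turn":0}
    - {"hand":-1,"linear":[0.2,0,8.6],"turn":0}
    - {"hand":-1,"linear":[0.2,0,8.6],"turn":0}
    - {"hand":-1,"linear":[0.2,0,8.6],"turn":0}
    - {"hand":-1,"linear":[0.2,0,8.6],"turn":0}
    - {"hand":-1,"linear":[0.2,0,8.6],"turn":0}
    - {"hand":-1,"linear":[0.2,0,8.6],"turn":0}

```text
clock: 29.13
tool_pos: [0.5738, -0.2308, 0.0064]
eef_rot: [0.0, -0.212, 0.977, -0.0]
contact_force: [-0.9, 0.4, 3.6]
width: 0.0348
gripper_force: 30.0
```

Run:
```python
from h import *
plan(.595,.255,.17,88.7)
```

```text
cur [ 0.5738 -0.2308  0.0064] 114.5 -> linear [-22.06, 43.33, -16.37] turn 0.45 q6 -2.51
```

>>> play_rows:
  commands:
    - {"hand":-1,"linear":[0,0,-4],"turn":0}
    - {"hand":-1,"linear":[0,0,-8],"turn":0}
    - {"hand":-1,"linear":[0,0,-12],"turn":0}
    - {"hand":-1,"linear":[0,0,-16.4],"turn":0}
    - {"hand":-1,"linear":[-1.8,3.6,-16.4],"turn":0.05}
    - {"hand":-1,"linear":[-3.7,7.2,-16.4],"turn":0.15}
    - {"hand":-1,"linear":[-5.5,10.8,-16.4],"turn":0.25}
    - {"hand":-1,"linear":[-7.4,14.4,-16.4],"turn":0.35}
    - {"hand":-1,"linear":[-9.2,18,-16.4],"turn":0.45}
    - {"hand":-1,"linear":[-11,21.6,-16.4],"turn":0.45}
    - {"hand":-1,"linear":[-12.9,25.3,-16.4],"turn":0.45}
    - {"hand":-1,"linear":[-14.7,28.9,-16.4],"turn":0.45}
    - {"hand":-1,"linear":[-16.5,32.5,-16.4],"turn":0.45}
    - {"hand":-1,"linear":[-18.4,36.1,-16.4],"turn":0.45}
    - {"hand":-1,"linear":[-20.2,39.7,-16.4],"turn":0.45}
    - {"hand":-1,"linear":[-22,43.3,-16.4],"turn":0.45}
    - {"hand":-1,"linear":[-22,43.3,-16.4],"turn":0.45}
    - {"hand":-1,"linear":[-22,43.3,-16.4],"turn":0.45}
    - {"hand":-1,"linear":[-22,43.3,-16.4],"turn":0.45}
    - {"hand":-1,"linear":[-22,43.3,-16.4],"turn":0.45}

```text
clock: 30.8
tool_pos: [0.5943, 0.2533, 0.1695]
eef_rot: [-0.0, 0.012, 1.0, -0.0]
contact_force: [-0.3, -0.8, -0.5]
width: 0.0346
gripper_force: 30.0
```

Run:
```python
from h import *
plan(.595,.255,.03,88.7)
```

```text
cur [0.5943 0.2533 0.1695] 88.6 -> linear [-0.08, 0.18, 13.95] turn -0.001 q6 -1.27
```

>>> play_rows:
  commands:
    - {"hand":-1,"linear":[0,0.2,4],"turn":0}
    - {"hand":-1,"linear":[0,0.2,8],"turn":0}
    - {"hand":-1,"linear":[0,0.2,11],"turn":0}
    - {"hand":-1,"linear":[0,0.2,12.5],"turn":0}
    - {"hand":-1,"linear":[0,0.2,13.5],"turn":0}
    - {"hand":-1,"linear":[0,0.2,14.1],"turn":0}
    - {"hand":-1,"linear":[0,0.2,14.1],"turn":0}
    - {"hand":-1,"linear":[0,0.2,14.1],"turn":0}
    - {"hand":-1,"linear":[0,0.2,14.1],"turn":0}

```text
clock: 31.55
tool_pos: [0.5961, 0.2569, 0.0312]
eef_rot: [0.002, 0.011, 1.0, 0.001]
contact_force: [0.4, 0.3, -1.1]
width: 0.0347
gripper_force: 30.0
```

>>> play_rows:
  commands:
    - {"hand":-1,"linear":[0,0,0.2],"turn":0}
    - {"hand":-1,"linear":[0,0,0.2],"turn":0}
    - {"hand":-1,"linear":[0,0,0.2],"turn":0}
    - {"hand":0,"linear":[0,0,0.2],"turn":0}
    - {"hand":0,"linear":[0,0,0.2],"turn":0}
    - {"hand":0,"linear":[0,0,0.2],"turn":0}
    - {"hand":0,"linear":[0,0,0.2],"turn":0}
    - {"hand":0,"linear":[0,0,-3],"turn":0}
    - {"hand":0,"linear":[0,0,-7],"turn":0}
    - {"hand":0,"linear":[0,0,-11],"turn":0}
    - {"hand":-1,"linear":[0,0,-13],"turn":0}
    - {"hand":-1,"linear":[0,0,-13],"turn":0}
    - {"hand":-1,"linear":[0,0,-13],"turn":0}

```text
clock: 32.63
tool_pos: [0.5955, 0.2569, 0.161]
eef_rot: [0.002, 0.011, 1.0, 0.001]
contact_force: [-0.7, 0.4, -1.4]
width: 0.0307
gripper_force: 0.0
```

Run:
```python
from h import *
plan(.42,.296,.16,88.7)
plan(.42,.296,.035,88.7)
```

```text
cur [0.5955 0.2569 0.161 ] 88.7 -> linear [17.64, 3.51, 0.05] turn -0.0 q6 -1.26
cur [0.5955 0.2569 0.161 ] 88.7 -> linear [17.68, 3.49, 12.55] turn -0.0 q6 -1.26
```

>>> play_rows:
  commands:
    - {"hand":-1,"linear":[4,0.8,0],"turn":0}
    - {"hand":-1,"linear":[8,1.6,0],"turn":0}
    - {"hand":-1,"linear":[12,2.4,0],"turn":0}
    - {"hand":-1,"linear":[16,3.2,0],"turn":0}
    - {"hand":-1,"linear":[17.8,3.5,0],"turn":0}
    - {"hand":-1,"linear":[17.8,3.5,4],"turn":0}
    - {"hand":-1,"linear":[17.8,3.5,8],"turn":0}
    - {"hand":-1,"linear":[17.8,3.5,11],"turn":0}
    - {"hand":-1,"linear":[17.8,3.5,13.1],"turn":0}
    - {"hand":-1,"linear":[17.8,3.5,13.1],"turn":0}
    - {"hand":-1,"linear":[17.8,3.5,13.1],"turn":0}
    - {"hand":-1,"linear":[17.8,3.5,13.1],"turn":0}
    - {"hand":-1,"linear":[17.8,3.5,13.1],"turn":0}

```text
clock: 33.72
tool_pos: [0.4186, 0.2962, 0.0296]
eef_rot: [0.001, 0.011, 1.0, 0.001]
contact_force: [0.0, 0.4, 0.7]
width: 0.0009
gripper_force: 0.0
```

Run:
```python
from h import *
plan(.45,.295,.03,88.7)
plan(.60,.292,.03,88.7)
shot('side','side10',(20,180,340,420),2.2)
```

```text
cur [0.4186 0.2962 0.0296] 88.7 -> linear [-3.14, -0.04, -0.03] turn -0.0 q6 -1.09
cur [0.4186 0.2962 0.0296] 88.7 -> linear [-18.15, -0.0, -0.0] turn -0.0 q6 -1.09
```

View pics/side10.png

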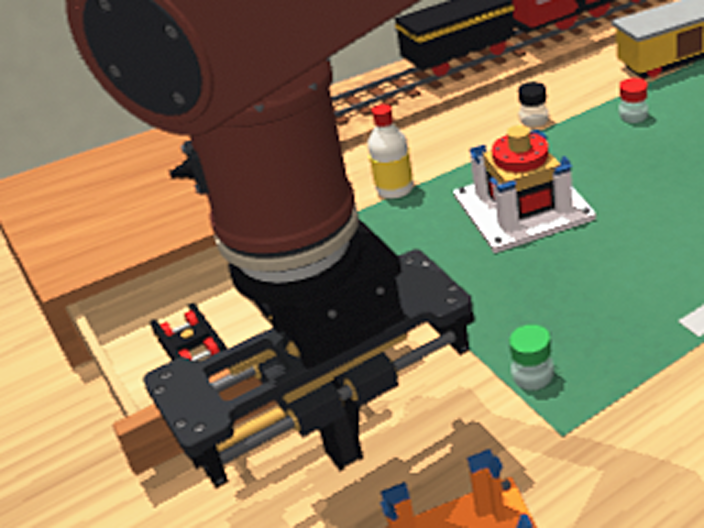

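Fingers are closed in front of the handle, and bogie A lies inside at crop (188,335). Pushing gently.

>>> play_rows:
  commands:
    - {"hand":-1,"linear":[-1.5,0,0],"turn":0}
    - {"hand":-1,"linear":[-2.7,0,0],"turn":0}
    - {"hand":-1,"linear":[-3.4,0,0],"turn":0}
    - {"hand":-1,"linear":[-4.2,0,0],"turn":0}
    - {"hand":-1,"linear":[-5,0,0],"turn":0}
    - {"hand":-1,"linear":[-5.8,0,0],"turn":0}
    - {"hand":-1,"linear":[-6.6,0,0],"turn":0}
    - {"hand":-1,"linear":[-7.4,0,0],"turn":0}
    - {"hand":-1,"linear":[-8.2,0,0],"turn":0}
    - {"hand":-1,"linear":[-9,0,0],"turn":0}
    - {"hand":-1,"linear":[-9.8,0,0],"turn":0}
    - {"hand":-1,"linear":[-10.6,0,0],"turn":0}
    - {"hand":-1,"linear":[-11.4,0,0],"turn":0}
    - {"hand":-1,"linear":[-12.2,0,0],"turn":0}
    - {"hand":-1,"linear":[-13,0,0],"turn":0}
    - {"hand":-1,"linear":[-13.8,0,0],"turn":0}
    - {"hand":-1,"linear":[-14.6,0,0],"turn":0}
    - {"hand":-1,"linear":[-15.4,0,0],"turn":0}
    - {"hand":-1,"linear":[-16,0,0],"turn":0}
    - {"hand":-1,"linear":[-16,0,0],"turn":0}

```text
clock: 35.43
tool_pos: [0.579, 0.292, 0.0283]
eef_rot: [0.001, 0.012, 1.0, 0.0]
contact_force: [-0.9, -0.6, 0.1]
width: -0.0001
gripper_force: 0.0
```

>>> play_rows:
  commands:
    - {"hand":-1,"linear":[-0.5,0,0],"turn":0}
    - {"hand":-1,"linear":[-1,0,0],"turn":0}
    - {"hand":-1,"linear":[-1.4,0,0],"turn":0}
    - {"hand":-1,"linear":[-1.8,0,0],"turn":0}
    - {"hand":-1,"linear":[-2,0,0],"turn":0}
    - {"hand":-1,"linear":[-2,0,0],"turn":0}

```text
clock: 35.93
tool_pos: [0.598, 0.2915, 0.0282]
eef_rot: [0.0, 0.011, 1.0, 0.0]
contact_force: [-0.7, 0.1, -1.0]
width: 0.0006
gripper_force: 0.0
```

>>> play_rows:
  commands:
    - {"hand":-1,"linear":[-0.3,0,0],"turn":0}
    - {"hand":-1,"linear":[-0.6,0,0],"turn":0}
    - {"hand":-1,"linear":[-0.8,0,0],"turn":0}
    - {"hand":-1,"linear":[-0.8,0,0],"turn":0}

```text
clock: 36.27
tool_pos: [0.6034, 0.2914, 0.0279]
eef_rot: [-0.002, 0.011, 1.0, -0.0]
contact_force: [-8.1, -0.3, 5.4]
width: 0.0003
gripper_force: 4.1
```

The force rose to 8 N, so the stop is reached. I back off and raise, then check.

>>> play_rows:
  commands:
    - {"hand":-1,"linear":[2,0,0],"turn":0}
    - {"hand":-1,"linear":[6,0,0],"turn":0}
    - {"hand":-1,"linear":[8,0,0],"turn":0}
    - {"hand":-1,"linear":[12,0,-4],"turn":0}
    - {"hand":-1,"linear":[16,0,-8],"turn":0}
    - {"hand":-1,"linear":[20,0,-12],"turn":0}
    - {"hand":-1,"linear":[22,0,-16],"turn":0}
    - {"hand":-1,"linear":[22,0,-18],"turn":0}
    - {"hand":-1,"linear":[22,0,-18],"turn":0}
    - {"hand":-1,"linear":[22,0,-18],"turn":0}
    - {"hand":-1,"linear":[22,0,-18],"turn":0}
    - {"hand":-1,"linear":[22,0,-18],"turn":0}

```text
clock: 37.27
tool_pos: [0.3854, 0.2962, 0.2075]
eef_rot: [0.0, 0.011, 1.0, -0.0]
contact_force: [-0.5, -0.9, -0.3]
width: 0.0005
gripper_force: 0.0
```

Run:
```python
from h import *
a=shot('top');b=shot('side')
a=cv2.resize(a[90:330,100:520],None,fx=1.3,fy=1.3);b=cv2.resize(b[140:400,0:420],(546,288))
cv2.imwrite('pics/final.png',np.vstack([a,b[:,:546]])[:600])
print([(round(r['p'],2),np.round(r['point'])) for r in nets.outline_of('bogie0','top') if r['p']>.2])
for r in nets.place_of('cabinet_drawer0_handle','top')[:2]: print(r['p'],at('top',r['point'],.039))
```

```text
[(0.49, array([184., 195.]))]
0.74 [0.61496297 0.29500546 0.039     ]
```

View pics/final.png

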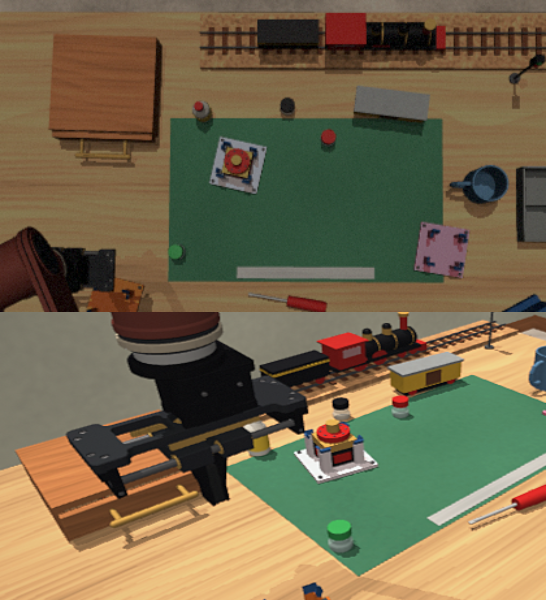

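The final views show the drawer front flush with the cabinet, with the handle at x ≈ 0.615, 147 mm further in. The stack is square at (237,160) in the combined image, the mat holds no bogie, and the bystanders are in place.

```bash
python3 -c "
from h import *
print(manip.hand_in())"
```

```text
the job is handed in; nothing more can be done
None
```

The turret is stacked in the silver jig, both bogies on the bench are in the drawer, and the drawer is pushed to its stop; the job is handed in and no verdict came back.

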